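# Put away the weighing kit on the laboratory bench

## Task

Clear up after the weighing: stand the two amber glass containers upright in the white spill tray, one in each bay, and stand the white crucible upright in the middle of the desiccator's plate. Stack the two steel weights on the round wooden board, the heavy large one first, flat in the middle of the board, then the small one flat on the middle of it. Set the glass and porcelain down gently, leave the empty beaker and the stoppered flask standing where they are, and let go of everything.

Things in the scene. Friction and masses are not known exactly. Their poses are not given: they have to be found in the camera images.
- tall_bottle: Loose amber glass bottle with a paper band and a narrow black cap, closed. Body 52 mm diameter, straight from the base to 66 mm up, then a shoulder to the cap (31 mm diameter, 79 to 96 mm up); 96 mm tall in all, 150 to 310 g. Origin: centre of its underside, z up along its axis.
- squat_jar: Loose amber glass jar with a paper band and a wide black lid, closed. Body 60 mm diameter, straight to 52 mm up; lid 52 mm diameter, 57 to 74 mm up; 74 mm tall in all, 150 to 310 g. Origin: centre of its underside, z up along its axis.
- crucible: Loose small open crucible of white porcelain, 42 mm tall, empty, 45 g; outer diameter 34 mm at the foot, 48 mm at 14 mm up, 50 mm at the rim. Origin: centre of its underside, z up.
- large_weight: Loose plain steel disc weight, 58 mm diameter, 24 mm tall, 500 g, with a darker round patch in the middle of its top. Origin: centre of its underside, z up.
- small_weight: Loose plain steel disc weight of the same look, 42 mm diameter, 18.5 mm tall, 200 g. Origin: centre of its underside, z up.
- spill_tray: White plastic tray, fixed to the bench, 92 mm along its x, 178 mm along its y, 24 mm tall, walls, floor and divider 5 mm thick. One divider across the middle makes two bays, 82 mm by 81.5 mm inside, centred 43 mm either side of the origin along the tray's y; their floor is 5 mm above the bench. Origin: centre of its underside, z up.
- weight_board: Round wooden board, fixed to the bench, 110 mm diameter, flat top 12 mm above the bench, with a grey felt disc of 72 mm diameter marking its middle. Origin: centre of its underside, z up.
- desiccator: Lower half of a glass desiccator, fixed to the bench: round clear glass bowl of 160 mm outer diameter, rim 64 mm above the bench, wall 5 mm. Inside lies a flat white porcelain plate, 148 mm diameter, its top 52 mm above the bench (12 mm below the rim), with a ring of eight dark dots of 50 mm radius around its middle. Origin: centre of the bowl's underside on the bench, z up.
- beaker: Empty open glass beaker, loose, not part of the job: 60 mm diameter at the rim, 75 mm tall. Leave it where it is. Origin: centre of its underside, z up.
- flask: Pale translucent conical flask with a black stopper, loose, not part of the job: 68 mm diameter at the base, 102 mm tall. Leave it where it is. Origin: centre of its underside, z up.
Mind the look-alikes: they are no part of the job. What is shaped like the flask but red is not meant. Leave any yellow look-alike of the squat_jar alone.

How it is judged (in metres and radians):
On the way, in this order (a step that is already met when the one before it is completed fails the run):
1. the large weight lies flat in the middle of the wooden board, let go (horizontal distance between large_weight and weight_board below 0.015 m and z of large_weight in the frame of weight_board between 0.009 and 0.017 m and angle between large_weight's own z axis and vertical below 0.12 rad and linear speed of large_weight below 0.02 m/s and contact force between the fingers and large_weight below 0.2 N), for 0.2 s.
2. then the small weight lies flat on the middle of the large one, let go (horizontal distance between large_weight and weight_board below 0.015 m and z of large_weight in the frame of weight_board between 0.009 and 0.017 m and angle between each of large_weight, small_weight's own z axis and vertical below 0.12 rad and linear speed of each of large_weight, small_weight below 0.02 m/s and horizontal distance between small_weight and large_weight below 0.012 m and z of small_weight in the frame of large_weight between 0.02 and 0.029 m and contact force between the fingers and small_weight below 0.2 N), for 0.2 s.
At the end, for the whole second after the job is handed in: Bottle and jar upright on the tray floor, one per bay; crucible upright on the desiccator plate, large weight flat on the board, each within 15 mm of the middle; small weight flat on the large one within 12 mm of its middle; all at rest; beaker and flask standing within 30 mm of their start (((y of tall_bottle in the frame of spill_tray between 0.01 and 0.08 m and x of tall_bottle in the frame of spill_tray between -0.04 and 0.04 m and z of tall_bottle in the frame of spill_tray between 0 and 0.01 m and angle between each of tall_bottle, squat_jar's own z axis and vertical below 0.12 rad and linear speed of each of tall_bottle, squat_jar below 0.02 m/s and y of squat_jar in the frame of spill_tray between -0.08 and -0.01 m and x of squat_jar in the frame of spill_tray between -0.04 and 0.04 m and z of squat_jar in the frame of spill_tray between 0 and 0.01 m) or (y of tall_bottle in the frame of spill_tray between -0.08 and -0.01 m and x of tall_bottle in the frame of spill_tray between -0.04 and 0.04 m and z of tall_bottle in the frame of spill_tray between 0 and 0.01 m and angle between each of tall_bottle, squat_jar's own z axis and vertical below 0.12 rad and linear speed of each of tall_bottle, squat_jar below 0.02 m/s and y of squat_jar in the frame of spill_tray between 0.01 and 0.08 m and x of squat_jar in the frame of spill_tray between -0.04 and 0.04 m and z of squat_jar in the frame of spill_tray between 0 and 0.01 m)) and horizontal distance between crucible and desiccator below 0.015 m and z of crucible in the frame of desiccator between 0.048 and 0.057 m and angle between each of crucible, large_weight, small_weight's own z axis and vertical below 0.12 rad and linear speed of each of crucible, large_weight, small_weight below 0.02 m/s and horizontal distance between large_weight and weight_board below 0.015 m and z of large_weight in the frame of weight_board between 0.009 and 0.017 m and horizontal distance between small_weight and large_weight below 0.012 m and z of small_weight in the frame of large_weight between 0.02 and 0.029 m and distance of each of beaker, flask from where it was at the start of the episode below 0.03 m and angle between each of beaker, flask's own z axis and vertical below 0.3 rad); the robot touches nothing.
It fails at once if the beaker or the flask is knocked over or shifted by more than 30 mm (not (distance of beaker from where it was at the start of the episode below 0.03 m) or not (angle between beaker's own z axis and vertical below 0.3 rad) or not (distance of flask from where it was at the start of the episode below 0.03 m) or not (angle between flask's own z axis and vertical below 0.3 rad)).
It fails at once if the bottle, the jar or the crucible is tipped over (more than 0.8 rad) (angle between any of tall_bottle, squat_jar, crucible's own z axis and vertical above 0.8 rad).
It fails at once if the bottle, the jar or the crucible is dropped or flung into its place (faster than 0.45 m/s within the last 20 mm above it) ((horizontal distance between tall_bottle and spill_tray below 0.09 m and z of tall_bottle in the frame of spill_tray below 0.025 m and linear speed of tall_bottle above 0.45 m/s) or (horizontal distance between squat_jar and spill_tray below 0.09 m and z of squat_jar in the frame of spill_tray below 0.025 m and linear speed of squat_jar above 0.45 m/s) or (horizontal distance between crucible and desiccator below 0.06 m and z of crucible in the frame of desiccator below 0.072 m and linear speed of crucible above 0.45 m/s)).
It also fails if it takes over 128 s, if anything falls off the work surface, if the arm or the gripper's body presses on something with over 40 N, if the wrist force passes 120 N, or if a joint passes its speed limit or range.

## Robot

A 7-joint arm with a two-finger parallel gripper is mounted at the origin on the work surface. World frame = base frame: x ahead of the robot, y to its left, z up, the work surface at z = 0. Lengths are in mm, angles in rad, forces in N, time in s.
With the tool pointing down it reaches from about 425 to 925 mm from the base axis. Payload 6.8 kg.
Tool frame: the origin (TCP) lies between the finger pads; the fingertips stand 22 mm ahead of it and the grasp point (between the pads) lies 3 mm ahead of it; z points along the fingers, y is the line along which they close (so a half turn about z gives the same grasp; the last joint's range is limited). The gripper opens to 85 mm and grips with 20 to 120 N. Pads are 22 mm wide; open, the fingers measure 114 mm over their backs; the gripper's body (76 mm by 85 mm) begins 54 mm behind the grasp point. The pads swing forward as they close: fully open they stand 13 mm farther back than shut.
Start: joints at [1.004, 0.477, 0.022, 1.555, -0.011, 1.109, -0.083], TCP at [298.95, -605.207, 253.308] pointing down, gripper open.
Joint ranges: [-2.96, 2.96], [-0.34, 2.1], [-1.41, 1.46], [0.24, 2.44], [-1.37, 4.51], [0.17, 1.92], [-2.96, 2.96]. Speed limits (rad/s): [2.39, 2.39, 3.14, 3.14, 3.14, 3.14, 3.14].

## Interface

Orientations are given as a unit quaternion [x, y, z, w].
In Python, from rig import robot, imaging, order gives the robot as it stands.
- The arm moves only by the shell command python3 -m handwheel 'ROWS' [FORCE]. ROWS is a JSON object of lists of equal length, an entry for each row: "translation": the shift along the tool's x, y, z in cm, a list of three; "rot": the turn, a rotation vector about the tool's x, y, z in degrees, a list of three; "fingers": the finger opening in cm, from 0 to 8.54. In form: {"translation": [[x, y, z], ...], "rot": [[ax, ay, az], ...], "fingers": [fingers, ...]}. A call has 1 to 5 rows; each row is the pose to reach, as a shift and turn from the pose commanded when the call began, along the tool's axes at that moment; what a row does not reach only later rows make up. A row lasts 1/8 s, in which the tool goes at most 62.5 mm and 10.7 degrees, less where a joint would pass 70% of its speed; a pose out of reach is approached as far as the arm can. A call with a gripper value outside its range is refused whole. The fingers move at their own pace and stop on an object; FORCE is the grip in N (left out, the last holds). Time passes only in rows, so rows that repeat a pose let the fingers close. It gives the time, the measured TCP pose, the force, the opening and the grip force at its end, in the units of the state.
- robot.sense(): the state, without advancing time (a new reading comes with each control period).
- imaging.grab_frame(name): name is "scene" or "side" or "wrist"; returns a dict with "frame" (480x640x3 uint8, red, green, blue), "mtx" (3x3 intrinsics, pixels), "origin" and "rotation" of the camera in the world; the wrist camera has in their place "T_tool_cam" (4x4, takes a point from camera to tool coordinates, whose origin is the TCP and whose axes are the flange's). Camera axes: x right, y up, looking along -z (the intrinsics and any distortion apply to the point x, -y, -z); pixel columns grow to the right and rows downward; lengths in mm; the calibration is good to about 2 mm. The wrist camera is an equidistant fisheye: a pixel r from the principal point sees the ray r / f radians off the axis. A picture is of the moment at which its call begins: read the wrist's pose just before it. There is no depth.
- order.close_job(): hands the job in; it is judged then, once.
The state is a dict: "time": time; "joints": joint angles; "dq": joint speeds; "joint_efforts": joint torques, N m; "tcp_pos": TCP position; "orientation": TCP orientation; "wrist_force": force on the tool from outside, world axes, zero at the start; "wrist_torque": the same for the moment, N m; "gripper_width": finger opening in mm; "grip_force": force on a finger pad.
Only numpy, scipy, OpenCV 4.12 (cv2) and the standard library are available. Lean on these libraries where they do the work, as an engineer would, in place of code of your own. Each camera call takes 0.05 s, during which the arm holds its last target. There are 200 camera calls.

## Working session

There is one attempt and no reset: what is moved stays moved. The work goes in short steps, Python scripts to look and compute and a shell command to move; the robot and the scene stay as the last step left them, time stands still between calls to the robot, and variables do not carry over. Pictures are saved under pics/ and viewed, at most 14 in all, crops included, and the job is handed in when it is done.

```bash
ls; mkdir -p pics
python3 - <<'E'
from rig import robot, imaging
import cv2,numpy as np
print(robot.sense())
np.set_printoptions(precision=4,suppress=True)
for n in ["scene","side","wrist"]:
    f=imaging.grab_frame(n); cv2.imwrite(f"pics/{n}0.png",f["frame"][:,:,::-1])
    print({k:v for k,v in f.items() if k!="frame"})
E
```

```text
pics
{'time': 0.0, 'joints': array([ 1.00390509,  0.47784371,  0.02232135,  1.55644947, -0.01150728,
        1.10928139, -0.08306925]), 'dq': array([ 5.90905478e-04,  1.93619407e-04,  6.29641233e-05,  5.53354719e-04,
        8.99810925e-04, -2.41751509e-03,  1.53228499e-03]), 'joint_efforts': array([ 7.12628753e-04, -5.96447539e+01,  1.60817306e+00, -2.81197947e+01,
        1.24863055e-02,  9.34629614e-03, -3.25514415e-07]), 'tcp_pos': array([ 298.6922735 , -604.70489967,  252.2969108 ]), 'orientation': array([ 9.73796142e-01,  2.27420788e-01, -2.70858822e-04, -8.86595259e-04]), 'wrist_force': array([ 0.49591992, -0.36779236, -0.20066062]), 'wrist_torque': array([-0.04045391, -0.03352878,  0.05242586]), 'grip_force': 0.0, 'gripper_width': 85.23170499259982}
{'mtx': array([[475.8798,   0.    , 323.7066],
       [  0.    , 475.8798, 238.1529],
       [  0.    ,   0.    ,   1.    ]]), 'origin': array([1226.2646, -261.6908,  762.2713]), 'rotation': array([0.3163, 0.2229, 0.5349, 0.7511])}
{'mtx': array([[453.3704,   0.    , 318.4239],
       [  0.    , 453.3704, 240.3175],
       [  0.    ,   0.    ,   1.    ]]), 'origin': array([408.1882, 636.6926, 676.0423]), 'rotation': array([-0.0272,  0.3856,  0.9179, -0.0891])}
{'mtx': array([[371.6483,   0.    , 316.2249],
       [  0.    , 371.6483, 235.1693],
       [  0.    ,   0.    ,   1.    ]]), 'T_tool_cam': array([[  -0.0011,    0.9473,    0.3203,   82.4739],
       [   1.    ,    0.0012,   -0.0001,    1.2027],
       [  -0.0005,    0.3203,   -0.9473, -121.0415],
       [   0.    ,    0.    ,    0.    ,    1.    ]])}
```

View pics/scene0.png

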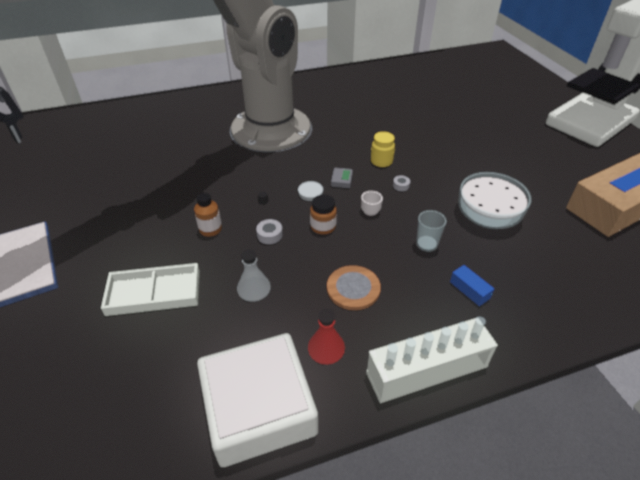

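View pics/side0.png

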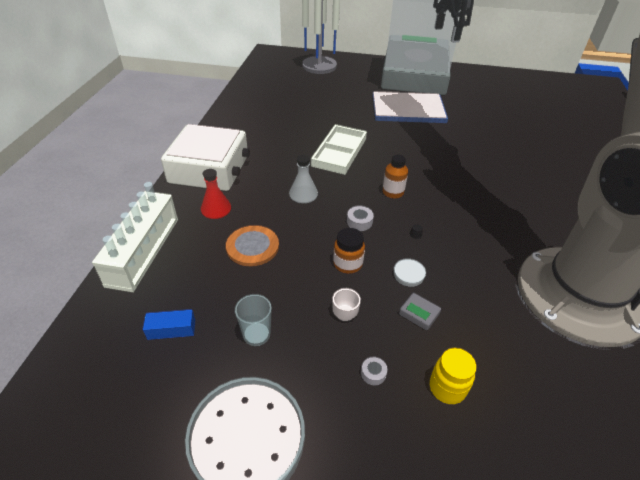

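The scene view shows the amber bottle at (207,215), the amber jar at (322,215), the large weight at (269,231) and the small one at (402,183). The crucible is at (371,203), the board at (354,287), the tray at (152,288), the desiccator at (494,198), the beaker at (430,231) and the clear flask at (252,277).

Look-alikes: there is a red flask at (326,336) and a yellow jar at (383,149). The targets are the amber jar and the clear flask, so I'll leave both of these alone. Next I'll confirm in enlarged crops.

```bash
cat > h.py <<'E'
from rig import robot, imaging
import cv2,numpy as np
from scipy.spatial.transform import Rotation as R
np.set_printoptions(precision=1,suppress=True)
C={"scene":([475.8798,323.7066,238.1529],[1226.2646,-261.6908,762.2713],[0.3163,0.2229,0.5349,0.7511]),
"side":([453.3704,318.4239,240.3175],[408.1882,636.6926,676.0423],[-0.0272,0.3856,0.9179,-0.0891])}
def onz(name,u,v,z):
    (f,cx,cy),o,q=C[name]; o=np.array(o)
    d=R.from_quat(q).apply([(u-cx)/f,-(v-cy)/f,-1]); return (o+d*(z-o[2])/d[2])[:2]
def proj(name,p):
    (f,cx,cy),o,q=C[name]; c=R.from_quat(q).inv().apply(np.array(p)-o); return np.array([cx+f*c[0]/-c[2],cy-f*c[1]/-c[2]])
E
python3 - <<'E'
import cv2
a=cv2.imread('pics/scene0.png')[125:330,95:545]; cv2.imwrite('pics/sc.png',cv2.resize(a,(800,364),interpolation=cv2.INTER_CUBIC))
a=cv2.imread('pics/side0.png')[115:480,140:490]; cv2.imwrite('pics/sd.png',cv2.resize(a,(575,600),interpolation=cv2.INTER_CUBIC))
E
```

```text
(no output)
```

View pics/sc.png

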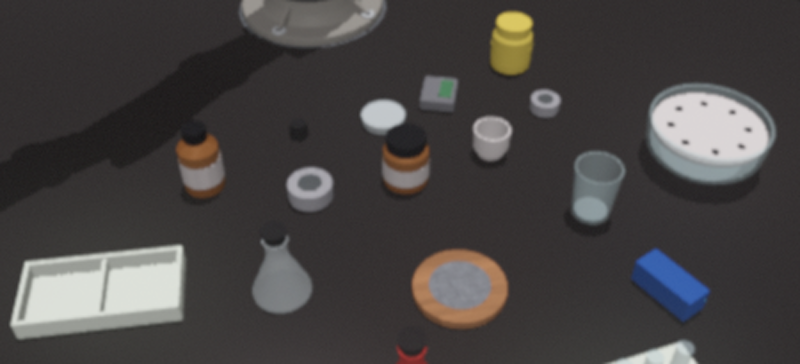

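View pics/sd.png

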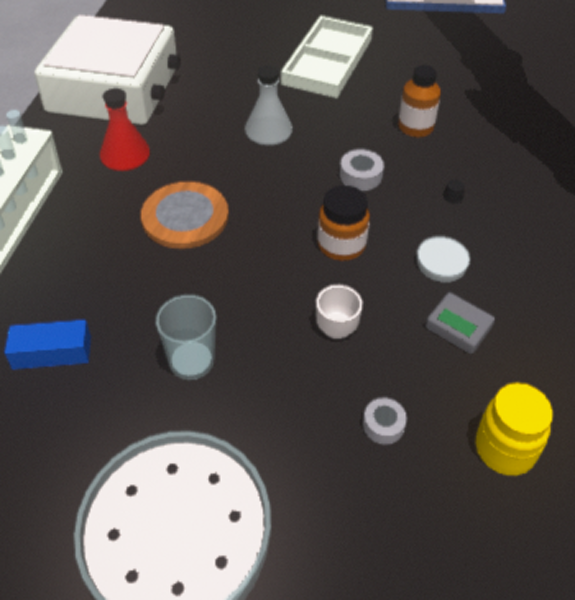

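The crops confirm it. The amber jar is at crop (406,160) and the clear flask at (282,275). The yellow jar at (512,45) and the red flask at (411,345) are decoys. Now I'll turn these pixels into positions.

Run:
```python
from h import *
S=lambda p:(95+p[0]/1.7778-.2,125+p[1]/1.7756-.2)
D=lambda p:(140+p[0]/1.643-.2,115+p[1]/1.644-.2)
P={'large':((310,183),(362,163),24),'small':((546,99),(385,416),18.5),'jar':((408,136),(346,203),74),'bottle':((194,130),(425,75),96),
'cruc':((493,131),(339,302),42),'board':((460,284),(184,211),12),'beaker':((599,169),(187,316),75),'flask':((274,232),(268,74),102)}
for k,(a,b,z) in P.items(): print(k,onz('scene',*S(a),z),onz('side',*D(b),z))
for n,T,l in (('scene',S,[(704,103),(732,112),(748,129),(741,146),(715,151),(685,142),(671,125),(679,108)]),('side',D,[(172,468),(214,478),(235,516),(221,562),(178,588),(132,576),(113,534),(131,490)])):
    print('desic',n,np.mean([onz(n,*T(p),52) for p in l],0))
for n,T,l in (('scene',S,[(26,263),(183,248),(185,306),(15,322)]),('side',D,[(326,18),(372,37),(337,85),(283,70)])):
    q=np.array([onz(n,*T(p),24) for p in l]); print('tray',q.tolist(),q.mean(0))
```

```text
large [ 445.3 -118.1] [ 444.4 -116.5]
small [378.4 246.8] [377.3 247.3]
jar [454.2  10.7] [451.4  15.1]
bottle [ 382.8 -242.8] [ 378.1 -231.8]
cruc [445.2 133.6] [440.5 135. ]
board [653.7   4.9] [654.   7.]
beaker [588.6 208.2] [585.2 208.8]
flask [ 589.9 -189.1] [ 585.4 -180.4]
desic scene [540.3 401.8]
desic side [540.8 401.4]
tray [[469.96114084054216, -462.5935437293005], [505.36398959396763, -287.5290654598169], [593.288122920812, -298.4461752916814], [555.4187012798728, -476.00336942922115]] [ 531.  -381.1]
tray [[548.325142812932, -472.2904259192363], [465.81741905391914, -429.758936757887], [502.4993974822331, -285.2531300456195], [589.2697943070091, -306.72002051575623]] [ 526.5 -373.5]
```

```bash
cat >> h.py <<'E'
T=np.array([[-0.0011,.9473,.3203,82.4739],[1,.0012,-.0001,1.2027],[-.0005,.3203,-.9473,-121.0415],[0,0,0,1]])
def shot(fn):
    s=robot.sense(); f=imaging.grab_frame("wrist")["frame"][:,:,::-1]; cv2.imwrite('pics/'+fn,f)
    np.savez('pics/'+fn+'.npz',p=s['tcp_pos'],q=s['orientation']); return s
def won(fn,u,v,z):
    d=np.load('pics/'+fn+'.npz'); x,y=(u-316.2249)/371.6483,(v-235.1693)/371.6483; t=np.hypot(x,y)+1e-9
    c=np.array([x/t*np.sin(t),-y/t*np.sin(t),-np.cos(t)])
    r=R.from_quat(d['q']); o=r.apply(T[:3,3])+d['p']; w=r.apply(T[:3,:3]@c); return (o+w*(z-o[2])/w[2])[:2]
E
python3 - <<'E'
from h import *
for n,p,z in (('redflask',(326,348),5),('box',(342,178),15),('dish',(311,190),8),('cap',(263,198),8),('white box corner',(240,345),60),('rack',(432,350),40),('blue',(472,285),20)): print(n,onz('scene',*p,z))
E
python3 -m handwheel '{"translation":[[17.35,-18.64,0],[17.35,-18.64,0],[17.35,-18.64,0],[17.35,-18.64,0],[17.35,-18.64,0]],"rot":[[0,0,26.3],[0,0,26.3],[0,0,26.3],[0,0,26.3],[0,0,26.3]],"fingers":[8.5,8.5,8.5,8.5,8.5]}' 40
```

```text
redflask [772.3 -96.6]
box [314.7 107.9]
dish [327.2  19.8]
cap [ 318.7 -102.3]
white box corner [ 751.6 -245.9]
rack [857.6  69.8]
blue [738.6 228.8]
time: 0.78
tcp_pos: [373.9, -356.4, 253.3]
orientation: [1.0, 0.004, 0.0, -0.001]
wrist_force: [-0.4, -0.6, 0.6]
gripper_width: 84.5
grip_force: 0.0
```

```bash
python3 -m handwheel '{"translation":[[7.1,-23.9,5.3],[7.1,-23.9,5.3],[7.1,-23.9,5.3],[7.1,-23.9,5.3],[7.1,-23.9,5.3]],"rot":[[0,0,0.5],[0,0,0.5],[0,0,0.5],[0,0,0.5],[0,0,0.5]],"fingers":[8.5,8.5,8.5,8.5,8.5]}'
python3 -c "
from h import *
shot('w1.png')"
```

```text
time: 1.4
tcp_pos: [443.7, -118.5, 199.6]
orientation: [1.0, -0.001, -0.0, -0.001]
wrist_force: [0.1, -0.5, 0.4]
gripper_width: 85.0
grip_force: 0.0
```

View pics/w1.png

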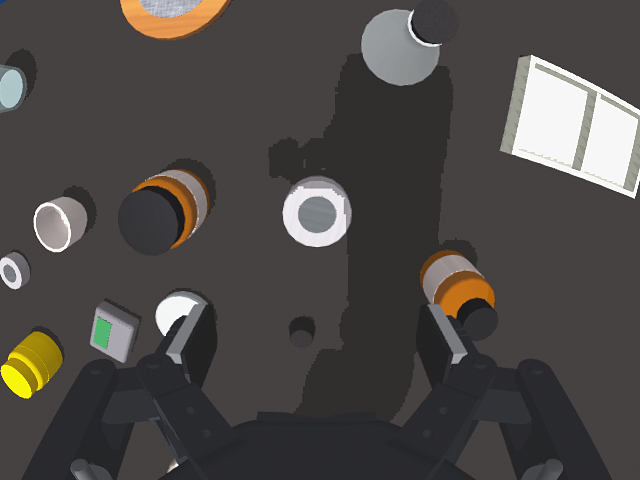

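The wrist view shows the large weight's patch at (317,214), the jar lid at (151,220), the bottle cap top at (479,321), the crucible rim at (59,225) and the small weight at (11,271).

```bash
python3 -c "
from h import *
for n,u,v,z in (('large',317,214,24),('jar',151,221,74),('bottle',479,320,96),('cruc',59,225,42),('small',11,271,18.5),('flask',435,21,102)): print(n,won('w1.png',u,v,z))"
```

```text
large [ 444.2 -120.1]
jar [454.1   2.9]
bottle [ 381.8 -242.9]
cruc [442.6 121.9]
small [380.2 240.8]
flask [ 586.2 -190.5]
```

```bash
python3 -m handwheel '{"translation":[[0.1,0,6],[0.1,0,12],[0.1,0,17],[0.1,0,17.9],[0.1,0,17.9]],"rot":[[0,0,0],[0,0,0],[0,0,0],[0,0,0],[0,0,0]],"fingers":[8.5,8.5,8.5,8.5,8.5]}'
python3 -m handwheel '{"translation":[[0,0,0],[0,0,0],[0,0,0],[0,0,0],[0,0,0]],"rot":[[0,0,0],[0,0,0],[0,0,0],[0,0,0],[0,0,0]],"fingers":[5,5,5,5,5]}' 60
```

```text
time: 2.08
tcp_pos: [444.3, -123.6, 21.9]
orientation: [1.0, -0.005, 0.0, 0.0]
wrist_force: [0.3, 0.4, 0.6]
gripper_width: 85.0
grip_force: 0.0
time: 2.7
tcp_pos: [445.7, -121.8, 23.7]
orientation: [1.0, -0.004, 0.002, 0.0]
wrist_force: [-1.6, 3.2, 12.4]
gripper_width: 55.9
grip_force: 61.2
```

```bash
python3 -m handwheel '{"translation":[[0,0,-4],[0,0,-10],[0,0,-16],[6,-4,-16],[12,-8,-16]],"rot":[[0,0,0],[0,0,0],[0,0,0],[0,0,0],[0,0,0]],"fingers":[5,5,5,5,5]}'
python3 -m handwheel '{"translation":[[4,-2,0],[8.2,-4.6,0],[8.2,-4.6,0],[8.2,-4.6,0]],"rot":[[0,0,0],[0,0,0],[0,0,0],[0,0,0]],"fingers":[5,5,5,5]}'
python3 -c "
from h import *
print(shot('w2.png')['tcp_pos'])
cv2.imwrite('pics/s2.png',imaging.grab_frame('scene')['frame'][:,:,::-1])"
```

```text
time: 3.32
tcp_pos: [549.9, -54.1, 184.3]
orientation: [1.0, -0.006, 0.002, 0.001]
wrist_force: [-0.4, -0.9, -4.0]
gripper_width: 56.0
grip_force: 68.7
time: 3.82
tcp_pos: [630.0, -9.1, 181.4]
orientation: [1.0, -0.004, -0.001, 0.0]
wrist_force: [0.1, 0.0, -4.5]
gripper_width: 56.0
grip_force: 68.6
[630.   -9.1 181.4]
```

View pics/w2.png

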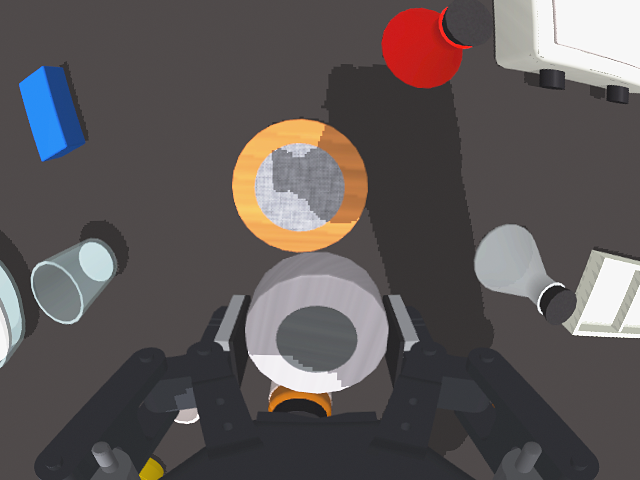

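The weight is held with its patch at (316,340). The board's felt centre is at (299,186).

```bash
python3 -c "
from h import *
print(won('w2.png',299.5,186,12),won('w2.png',316,340,181.7), robot.sense()['tcp_pos'])"
```

```text
[655.4   2.5] [628.4 -10.2] [629.8 -10.  181.5]
```

```bash
python3 -m handwheel '{"translation":[[2.6,-1.45,3],[2.6,-1.45,8],[2.6,-1.45,12],[2.6,-1.45,13.6],[2.6,-1.45,14.0]],"rot":[[0,0,0],[0,0,0],[0,0,0],[0,0,0],[0,0,0]],"fingers":[5,5,5,5,5]}'
python3 -m handwheel '{"translation":[[0,0,0.2],[0,0,0.4],[0,0,0.4]],"rot":[[0,0,0],[0,0,0],[0,0,0]],"fingers":[5,5,5]}'
```

```text
time: 4.55
tcp_pos: [656.9, 5.0, 41.3]
orientation: [1.0, -0.005, -0.0, 0.0]
wrist_force: [0.9, -0.3, -4.6]
gripper_width: 55.9
grip_force: 68.6
time: 4.92
tcp_pos: [657.7, 5.6, 38.2]
orientation: [1.0, -0.005, 0.001, -0.0]
wrist_force: [-0.0, -0.6, -5.1]
gripper_width: 55.7
grip_force: 68.6
```

Not touching yet, so I'll creep down another 2–4 mm.

```bash
python3 -m handwheel '{"translation":[[-0.15,0,0.15],[-0.15,0,0.3],[-0.15,0,0.3]],"rot":[[0,0,0],[0,0,0],[0,0,0]],"fingers":[5,5,5]}'
```

```text
time: 5.3
tcp_pos: [655.8, 5.7, 35.9]
orientation: [1.0, -0.004, 0.0, 0.0]
wrist_force: [-4.5, 0.2, 8.3]
gripper_width: 55.8
grip_force: 70.2
```

Contact. I'll open, then go up.

```bash
python3 -m handwheel '{"translation":[[0,0,0],[0,0,0],[0,0,0],[0,0,-0.5],[0,0,-6]],"rot":[[0,0,0],[0,0,0],[0,0,0],[0,0,0],[0,0,0]],"fingers":[7,8.5,8.5,8.5,8.5]}'
python3 -m handwheel '{"translation":[[-5,-4,-6],[-9,-8,-12],[-13,-12,-15],[-18,-17,-15],[-22,-20,-15]],"rot":[[0,0,0],[0,0,0],[0,0,0],[0,0,0],[0,0,0]],"fingers":[8.5,8.5,8.5,8.5,8.5]}'
python3 -c "
from h import *
cv2.imwrite('pics/s3.png',cv2.resize(imaging.grab_frame('scene')['frame'][240:330,300:410,::-1],None,fx=5,fy=5,interpolation=2))"
```

```text
time: 5.92
tcp_pos: [652.7, 5.5, 91.2]
orientation: [1.0, -0.004, -0.004, 0.0]
wrist_force: [1.1, -0.9, -0.2]
gripper_width: 85.0
grip_force: 0.0
time: 6.55
tcp_pos: [462.8, 186.5, 242.0]
orientation: [1.0, -0.005, 0.002, -0.001]
wrist_force: [-0.3, 1.2, 0.0]
gripper_width: 84.9
grip_force: 0.0
```

View pics/s3.png

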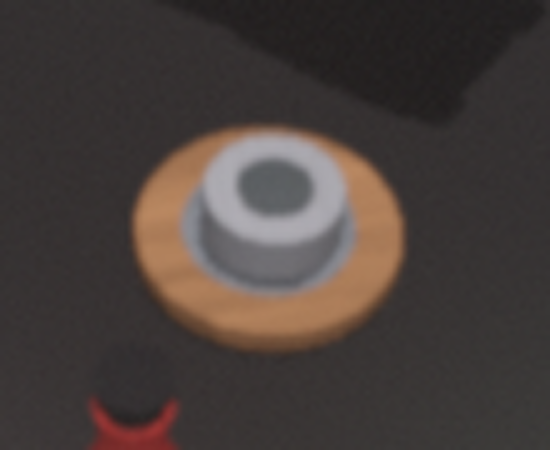

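The large weight lies flat and centred, with its patch at scene (355,277). Next is the small weight.

```bash
python3 -m handwheel '{"translation":[[-4,-3,3],[-8.4,-6,6],[-8.4,-6,6],[-8.4,-6,6],[-8.4,-6,6]],"rot":[[0,0,0],[0,0,0],[0,0,0],[0,0,0],[0,0,0]],"fingers":[8.5,8.5,8.5,8.5,8.5]}'
python3 - <<'E'
from h import *
print(onz('scene',354.8,277,36))
s=shot('w4.png'); f=cv2.imread('pics/w4.png')
from h import *
# project estimate via search of dark patch: print grid
cv2.imwrite('pics/w4c.png',f[100:400,120:520])
E
```

```text
time: 7.22
tcp_pos: [381.7, 245.1, 180.9]
orientation: [1.0, -0.006, 0.001, -0.0]
wrist_force: [-0.2, -0.5, 0.8]
gripper_width: 85.0
grip_force: 0.0
[654.    6.2]
```

View pics/w4c.png

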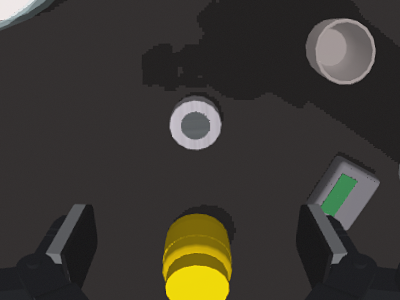

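The small weight's patch is at (316,225). The yellow jar stands just behind it, so I'll check the clearance.

```bash
python3 -c "
from h import *
print(won('w4.png',316,225,18.5), won('w4.png',316,384,74), onz('scene',384,138,74),onz('side',457.5,363,74))"
```

```text
[377.1 244.2] [261.9 245.6] [261.2 244.3] [258.1 247.7]
```

```bash
python3 -m handwheel '{"translation":[[-0.4,0,6],[-0.4,0,11],[-0.4,0,14.5],[-0.4,0,15.5],[-0.4,0,15.5]],"rot":[[0,0,0],[0,0,0],[0,0,0],[0,0,0],[0,0,0]],"fingers":[8.5,8.5,7,6,6]}'
python3 -m handwheel '{"translation":[[0,0,0],[0,0,0],[0,0,0],[0,0,0],[0,0,0]],"rot":[[0,0,0],[0,0,0],[0,0,0],[0,0,0],[0,0,0]],"fingers":[3.5,3.5,3.5,3.5,3.5]}' 40
```

```text
time: 7.9
tcp_pos: [376.7, 245.5, 25.5]
orientation: [1.0, -0.005, 0.0, 0.0]
wrist_force: [0.7, -0.3, 0.0]
gripper_width: 60.3
grip_force: 0.0
time: 8.52
tcp_pos: [377.2, 246.2, 26.8]
orientation: [1.0, -0.005, 0.001, -0.001]
wrist_force: [-1.0, -0.2, 8.3]
gripper_width: 40.2
grip_force: 39.8
```

```bash
python3 -m handwheel '{"translation":[[0,0,-5],[0,0,-11],[3,3,-16],[7,6,-16],[11,10,-16]],"rot":[[0,0,0],[0,0,0],[0,0,0],[0,0,0],[0,0,0]],"fingers":[3.5,3.5,3.5,3.5,3.5]}'
python3 -m handwheel '{"translation":[[4,4,0],[8,8,0],[12,12,0],[14,13.8,0],[14,13.8,0]],"rot":[[0,0,0],[0,0,0],[0,0,0],[0,0,0],[0,0,0]],"fingers":[3.5,3.5,3.5,3.5,3.5]}'
python3 -c "
from h import *
print(shot('w5.png')['tcp_pos'])"
```

```text
time: 9.15
tcp_pos: [486.9, 144.2, 187.6]
orientation: [1.0, -0.004, 0.002, -0.001]
wrist_force: [0.2, -0.1, -2.3]
gripper_width: 40.4
grip_force: 41.9
time: 9.78
tcp_pos: [625.0, 2.5, 185.7]
orientation: [1.0, -0.007, 0.001, 0.0]
wrist_force: [-0.1, 0.4, -1.9]
gripper_width: 40.2
grip_force: 41.8
[625.    2.5 185.7]
```

View pics/w5.png

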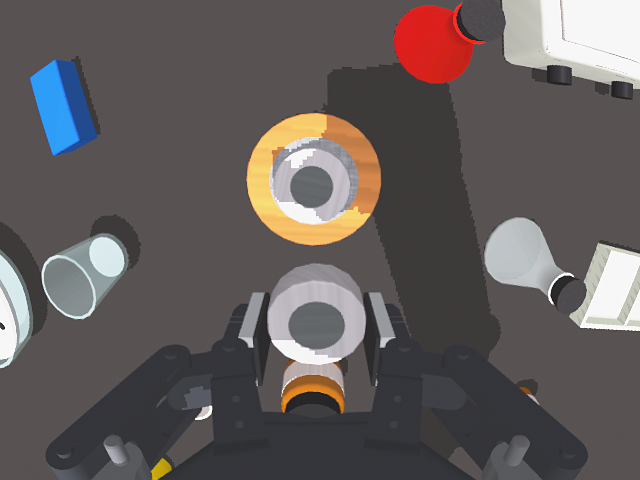

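The large weight's patch is at (311,187). The held small weight's patch is at (316,325).

```bash
python3 -c "
from h import *
print(won('w5.png',311.5,187,36),won('w5.png',316,325,177.4), robot.sense()['tcp_pos'])"
```

```text
[653.8   4.3] [624.9   1.4] [623.9   4.6 185.6]
```

```bash
python3 -m handwheel '{"translation":[[2.9,-0.3,3],[2.9,-0.3,8],[2.9,-0.3,11],[2.9,-0.3,11.8],[2.9,-0.3,11.8]],"rot":[[0,0,0],[0,0,0],[0,0,0],[0,0,0],[0,0,0]],"fingers":[3.5,3.5,3.5,3.5,3.5]}'
python3 -m handwheel '{"translation":[[0,0,0.1],[0,0,0.3],[0,0,0.4]],"rot":[[0,0,0],[0,0,0],[0,0,0]],"fingers":[3.5,3.5,3.5]}'
```

```text
time: 10.45
tcp_pos: [652.9, 9.0, 68.0]
orientation: [1.0, -0.004, 0.0, -0.0]
wrist_force: [0.1, 0.3, -1.2]
gripper_width: 40.4
grip_force: 41.8
time: 10.82
tcp_pos: [653.3, 8.0, 63.8]
orientation: [1.0, -0.005, 0.0, -0.0]
wrist_force: [0.1, 0.4, -2.1]
gripper_width: 40.1
grip_force: 41.8
```

```bash
python3 -m handwheel '{"translation":[[0,0.15,0.1],[0,0.15,0.25],[0,0.15,0.25]],"rot":[[0,0,0],[0,0,0],[0,0,0]],"fingers":[3.5,3.5,3.5]}'
```

```text
time: 11.2
tcp_pos: [653.2, 7.5, 62.9]
orientation: [1.0, -0.004, 0.0, -0.0]
wrist_force: [-6.3, 2.5, 15.2]
gripper_width: 39.7
grip_force: 43.4
```

Contact. Release, go up, and head toward the crucible at (443,134).

```bash
python3 -m handwheel '{"translation":[[0,0,0],[0,0,0],[0,0,0],[0,0,-0.5],[0,0,-6]],"rot":[[0,0,0],[0,0,0],[0,0,0],[0,0,0],[0,0,0]],"fingers":[6,7,7,8.5,8.5]}'
python3 -m handwheel '{"translation":[[-4,-2,-4],[-9,-6,-7],[-14,-9,-7],[-19,-12,-7],[-21,-12.7,-7]],"rot":[[0,0,0],[0,0,0],[0,0,0],[0,0,0],[0,0,0]],"fingers":[8.5,8.5,8.5,8.5,8.5]}'
python3 -c "
from h import *
a=cv2.resize(imaging.grab_frame('scene')['frame'][240:330,300:410,::-1],None,fx=5,fy=5,interpolation=2)[:430]
print(shot('w6.png')['tcp_pos'])
b=cv2.imread('pics/w6.png')[110:325,180:430]
b=cv2.resize(b,(250,430)) if 0 else b
o=np.zeros((430,800,3),np.uint8);o[:,:550]=a;o[:215,550:]=b
cv2.imwrite('pics/c6.png',o)"
```

```text
time: 11.82
tcp_pos: [650.0, 6.3, 117.5]
orientation: [1.0, -0.004, -0.004, 0.0]
wrist_force: [-0.8, -1.0, 0.7]
gripper_width: 84.9
grip_force: 0.0
time: 12.45
tcp_pos: [441.3, 137.4, 191.2]
orientation: [1.0, -0.002, -0.0, -0.0]
wrist_force: [0.9, 0.3, -0.3]
gripper_width: 85.0
grip_force: 0.0
[440.1 137.2 190.9]
```

View pics/c6.png

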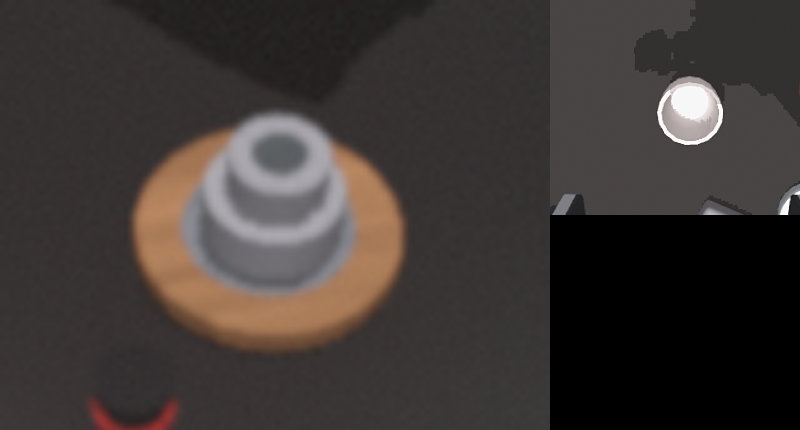

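The stack is centred and flat. The crucible rim centre is at wrist pixel (320,221).

```bash
python3 -c "
from h import *
print(won('w6.png',320,221,42),robot.sense()['tcp_pos'])"
```

```text
[442.4 133.1] [442.4 136.1 191. ]
```

```bash
python3 -m handwheel '{"translation":[[0.1,0.3,6],[0.1,0.3,11],[0.1,0.3,15],[0.1,0.3,16],[0.1,0.3,16]],"rot":[[0,0,0],[0,0,0],[0,0,0],[0,0,0],[0,0,0]],"fingers":[8.5,8.5,8.5,7,6.4]}' 20
python3 -m handwheel '{"translation":[[0,0,0],[0,0,0],[0,0,0],[0,0,0],[0,0,0]],"rot":[[0,0,0],[0,0,0],[0,0,0],[0,0,0],[0,0,0]],"fingers":[5.4,4.9,4.4,4,4]}'
```

```text
time: 13.18
tcp_pos: [446.0, 132.0, 30.7]
orientation: [1.0, -0.005, -0.0, 0.0]
wrist_force: [0.6, 0.1, -0.6]
gripper_width: 63.8
grip_force: 0.0
time: 13.8
tcp_pos: [446.6, 132.8, 32.3]
orientation: [1.0, -0.005, 0.002, -0.0]
wrist_force: [-0.7, -1.0, 7.5]
gripper_width: 48.9
grip_force: 19.4
```

```bash
python3 -m handwheel '{"translation":[[0,0,-2],[0,0,-6],[0,0,-11],[0,-3,-15],[2,-8,-15]],"rot":[[0,0,0],[0,0,0],[0,0,0],[0,0,0],[0,0,0]],"fingers":[4,4,4,4,4]}'
python3 -m handwheel '{"translation":[[2,-4,0],[3.5,-9,0],[5,-14,0],[6.5,-18.6,0],[6.5,-18.6,0]],"rot":[[0,0,0],[0,0,0],[0,0,0],[0,0,0],[0,0,0]],"fingers":[4,4,4,4,4]}'
python3 -c "
from h import *
print(shot('w7.png')['tcp_pos'])"
```

```text
time: 14.42
tcp_pos: [467.6, 212.1, 185.2]
orientation: [1.0, -0.006, 0.004, -0.001]
wrist_force: [1.4, 0.8, -0.2]
gripper_width: 48.7
grip_force: 21.0
time: 15.05
tcp_pos: [531.7, 402.2, 181.3]
orientation: [1.0, -0.002, 0.0, -0.002]
wrist_force: [-0.2, -0.5, -0.8]
gripper_width: 48.9
grip_force: 21.1
[531.7 402.2 181.3]
```

View pics/w7.png

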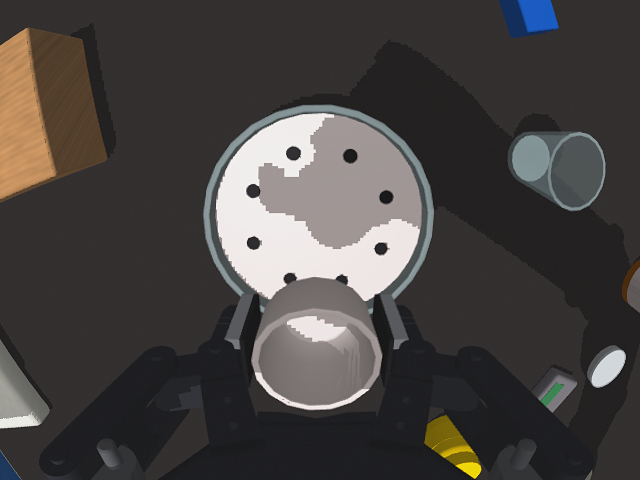

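The crucible is held upright with its rim centred near (317,359). The plate's dots surround a centre near (318,218).

```bash
python3 -c "
from h import *
l=[(293,153),(350,156),(386,197),(381,248),(341,280),(290,279),(253,243),(253,191)]
print(np.mean([won('w7.png',*p,52) for p in l],0),won('w7.png',317,359,191), robot.sense()['tcp_pos'])"
```

```text
[540.7 399.8] [527.9 400.7] [531.9 399.4 181. ]
```

```bash
python3 -m handwheel '{"translation":[[1.2,0,2],[1.2,0,5],[1.2,0,7.5],[1.2,0,8.7],[1.2,0,9]],"rot":[[0,0,0],[0,0,0],[0,0,0],[0,0,0],[0,0,0]],"fingers":[4,4,4,4,4]}'
python3 -m handwheel '{"translation":[[0,0,0.1],[0,0,0.3],[0,0,0.4],[0,0,0.4]],"rot":[[0,0,0],[0,0,0],[0,0,0],[0,0,0]],"fingers":[4,4,4,4]}'
```

```text
time: 15.72
tcp_pos: [544.6, 396.2, 89.7]
orientation: [1.0, -0.005, -0.0, 0.001]
wrist_force: [-0.3, 0.6, -0.7]
gripper_width: 49.2
grip_force: 21.1
time: 16.23
tcp_pos: [544.5, 397.6, 86.9]
orientation: [1.0, -0.004, 0.0, -0.0]
wrist_force: [0.5, -0.0, -0.7]
gripper_width: 49.1
grip_force: 21.1
```

```bash
python3 -m handwheel '{"translation":[[0,-0.2,0.1],[0,-0.2,0.2],[0,-0.2,0.3],[0,-0.2,0.3]],"rot":[[0,0,0],[0,0,0],[0,0,0],[0,0,0]],"fingers":[4,4,4,4]}'
```

```text
time: 16.73
tcp_pos: [544.5, 399.9, 84.4]
orientation: [1.0, -0.004, 0.0, -0.0]
wrist_force: [-0.9, -0.4, 5.6]
gripper_width: 48.8
grip_force: 21.3
```

```bash
python3 -m handwheel '{"translation":[[0,0,0],[0,0,0],[0,0,0],[0,0,0],[0,0,-2]],"rot":[[0,0,0],[0,0,0],[0,0,0],[0,0,0],[0,0,0]],"fingers":[5.5,6.2,7,8.3,8.3]}'
python3 -m handwheel '{"translation":[[0,0,-5],[0,0,-9],[-2,5,-11],[-4,10,-11],[-6,16,-11]],"rot":[[0,0,0],[0,0,0],[0,0,0],[0,0,0],[0,0,0]],"fingers":[8.5,8.5,8.5,8.5,8.5]}'
python3 -m handwheel '{"translation":[[-1,6,0],[-2,12,0],[-3,18,0],[-3.2,22.7,0],[-3.2,22.7,0]],"rot":[[0,0,0],[0,0,0],[0,0,0],[0,0,0],[0,0,0]],"fingers":[8.5,8.5,8.5,8.5,8.5]}'
python3 -c "
from h import *
a=cv2.resize(imaging.grab_frame('scene')['frame'][150:240,440:550,::-1],None,fx=4,fy=4,interpolation=2)
print(shot('w8.png')['tcp_pos'])
b=cv2.imread('pics/w8.png')[60:420,150:500]
o=np.zeros((360,790,3),np.uint8);o[:,:440]=a;o[:,440:]=b
cv2.imwrite('pics/c8.png',o)"
```

```text
time: 17.35
tcp_pos: [543.5, 398.7, 102.7]
orientation: [1.0, -0.004, -0.001, 0.001]
wrist_force: [-0.0, 0.5, 0.0]
gripper_width: 83.0
grip_force: 0.0
time: 17.98
tcp_pos: [483.0, 240.3, 215.6]
orientation: [1.0, -0.004, 0.001, -0.001]
wrist_force: [1.1, -1.2, 0.1]
gripper_width: 84.7
grip_force: 0.0
time: 18.6
tcp_pos: [449.2, 10.4, 215.0]
orientation: [1.0, -0.008, 0.001, 0.001]
wrist_force: [1.1, 1.0, -0.6]
gripper_width: 84.6
grip_force: 0.0
[449.6  13.  215. ]
```

View pics/c8.png

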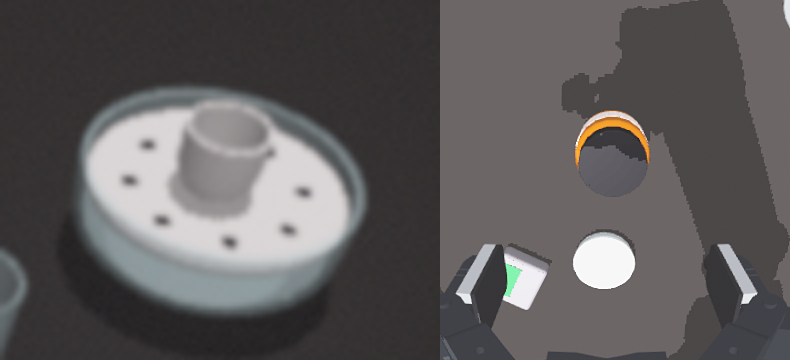

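The crucible stands upright near the plate's middle, rim at scene (497,181). The jar lid centre is at wrist pixel (323,221).

```bash
python3 -c "
from h import *
print(onz('scene',496.9,181.5,94),won('w8.png',323,221,74), robot.sense()['tcp_pos'])"
```

```text
[538.1 399.2] [454.7   6.7] [449.8  14.5 214.9]
```

```bash
python3 -m handwheel '{"translation":[[0.4,0.3,4],[0.4,0.3,8],[0.4,0.3,12],[0.4,0.3,12],[0.4,0.3,12]],"rot":[[0,0,0],[0,0,0],[0,0,0],[0,0,0],[0,0,0]],"fingers":[8.5,8.5,8.5,8.5,8.5]}'
python3 -m handwheel '{"translation":[[0,0,2],[0,0,4],[0,0,5.3],[0,0,5.3]],"rot":[[0,0,0],[0,0,0],[0,0,0],[0,0,0]],"fingers":[8.5,8.5,8.5,8.5]}'
python3 -m handwheel '{"translation":[[0,0,0],[0,0,0],[0,0,0],[0,0,0],[0,0,0]],"rot":[[0,0,0],[0,0,0],[0,0,0],[0,0,0],[0,0,0]],"fingers":[7.5,6.8,6,5.2,5.2]}' 45
```

```text
time: 19.32
tcp_pos: [454.3, 12.3, 95.0]
orientation: [1.0, -0.004, 0.001, -0.0]
wrist_force: [0.1, 0.0, 0.4]
gripper_width: 85.1
grip_force: 0.0
time: 19.82
tcp_pos: [453.6, 11.3, 41.0]
orientation: [1.0, -0.004, 0.0, -0.0]
wrist_force: [-0.5, 0.3, -0.6]
gripper_width: 85.0
grip_force: 0.0
time: 20.45
tcp_pos: [453.6, 10.5, 41.5]
orientation: [1.0, -0.005, 0.0, 0.0]
wrist_force: [-1.3, -3.1, 9.4]
gripper_width: 58.6
grip_force: 47.2
```

```bash
python3 -m handwheel '{"translation":[[0,0,-2],[0,0,-6],[0,0,-11],[0,1,-15.5],[0,4,-16]],"rot":[[0,0,0],[0,0,0],[0,0,0],[0,0,0],[0,0,0]],"fingers":[5,5,5,5,5]}'
python3 -m handwheel '{"translation":[[1,5,0],[2,10,0],[3,16,0],[4,22,0],[5,26,0]],"rot":[[0,0,0],[0,0,0],[0,0,0],[0,0,0],[0,0,0]],"fingers":[5,5,5,5,5]}'
python3 -m handwheel '{"translation":[[1,2,0],[1.5,4,0],[1.5,4,0],[1.5,4,0]],"rot":[[0,0,0],[0,0,0],[0,0,0],[0,0,0]],"fingers":[5,5,5,5]}'
python3 -c "
from h import *
print(shot('w9.png')['tcp_pos'])"
```

```text
time: 21.08
tcp_pos: [454.8, -27.8, 204.0]
orientation: [1.0, -0.003, 0.003, -0.0]
wrist_force: [0.7, -0.7, -2.7]
gripper_width: 58.3
grip_force: 50.3
time: 21.7
tcp_pos: [499.6, -292.4, 200.2]
orientation: [1.0, -0.006, -0.001, 0.0]
wrist_force: [0.3, 1.1, -2.5]
gripper_width: 58.6
grip_force: 50.3
time: 22.2
tcp_pos: [515.0, -328.2, 200.4]
orientation: [1.0, -0.004, -0.0, -0.001]
wrist_force: [-0.2, 0.1, -2.4]
gripper_width: 58.7
grip_force: 50.2
[ 515.  -328.2  200.4]
```

View pics/w9.png

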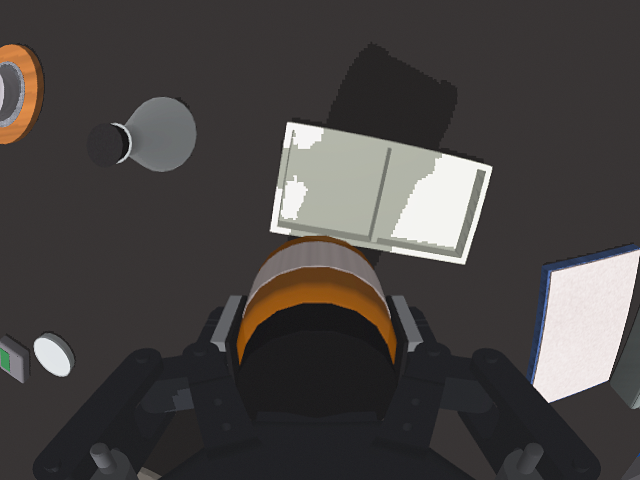

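The jar is held. The tray's rim corners are at (288,122), (493,166), (465,264) and (271,232).

```bash
python3 -c "
from h import *
q=np.array([won('w9.png',*p,24) for p in [(288,122),(493,166),(465,264),(271,232)]]);print(q,q.mean(0))
d=(q[0]+q[3]-q[1]-q[2])/2;d/=np.linalg.norm(d);c=q.mean(0);print(c+43*d,c-43*d, robot.sense()['tcp_pos'])"
```

```text
[[ 591.3 -307.7]
 [ 558.7 -482.9]
 [ 467.5 -465.8]
 [ 499.9 -290.8]] [ 529.4 -386.8]
[ 537.2 -344.5] [ 521.5 -429.1] [ 515.1 -328.   200.6]
```

```bash
python3 -m handwheel '{"translation":[[2.3,1.4,2],[2.3,1.4,6],[2.3,1.4,10],[2.3,1.4,12.5],[2.3,1.4,12.5]],"rot":[[0,0,0],[0,0,0],[0,0,0],[0,0,0],[0,0,0]],"fingers":[5,5,5,5,5]}'
python3 -m handwheel '{"translation":[[0,0,1],[0,0,1.8],[0,0,2.3],[0,0,2.5],[0,0,2.6]],"rot":[[0,0,0],[0,0,0],[0,0,0],[0,0,0],[0,0,0]],"fingers":[5,5,5,5,5]}'
```

```text
time: 22.88
tcp_pos: [536.7, -341.7, 73.9]
orientation: [1.0, -0.004, -0.002, -0.001]
wrist_force: [0.4, -0.5, -2.1]
gripper_width: 58.4
grip_force: 50.2
time: 23.5
tcp_pos: [538.1, -343.8, 49.8]
orientation: [1.0, -0.005, 0.0, 0.0]
wrist_force: [-0.5, -0.3, -1.6]
gripper_width: 58.5
grip_force: 50.3
```

```bash
python3 -m handwheel '{"translation":[[0,0,0.1],[0,0,0.2],[0,0,0.3],[0,0,0.4],[0,0,0.4]],"rot":[[0,0,0],[0,0,0],[0,0,0],[0,0,0],[0,0,0]],"fingers":[5,5,5,5,5]}'
```

```text
time: 24.12
tcp_pos: [538.1, -343.8, 46.6]
orientation: [1.0, -0.005, 0.0, 0.0]
wrist_force: [-2.7, 2.5, 5.9]
gripper_width: 58.4
grip_force: 51.1
```

```bash
python3 -m handwheel '{"translation":[[0,0,0],[0,0,0],[0,0,0],[0,0,0],[0,0,-2]],"rot":[[0,0,0],[0,0,0],[0,0,0],[0,0,0],[0,0,0]],"fingers":[6.5,7,8,8.5,8.5]}'
python3 -m handwheel '{"translation":[[0,0,-5],[0,0,-10],[0,0,-15],[-4,-3,-15],[-9,-6,-15]],"rot":[[0,0,0],[0,0,0],[0,0,0],[0,0,0],[0,0,0]],"fingers":[8.5,8.5,8.5,8.5,8.5]}'
python3 -m handwheel '{"translation":[[-4,-3,0],[-6.6,-4.5,0],[-6.6,-4.5,0],[-6.6,-4.5,0]],"rot":[[0,0,0],[0,0,0],[0,0,0],[0,0,0]],"fingers":[8.5,8.5,8.5,8.5]}'
python3 -c "
from h import *
a=cv2.resize(imaging.grab_frame('scene')['frame'][240:330,90:200,::-1],None,fx=4,fy=4,interpolation=2)
print(shot('w10.png')['tcp_pos'])
b=cv2.imread('pics/w10.png')[60:420,150:500]
o=np.zeros((360,790,3),np.uint8);o[:,:440]=a;o[:,440:]=b
cv2.imwrite('pics/c10.png',o)"
```

```text
time: 24.75
tcp_pos: [537.0, -343.0, 64.9]
orientation: [1.0, -0.004, -0.002, -0.001]
wrist_force: [0.1, 0.2, 0.5]
gripper_width: 84.9
grip_force: 0.0
time: 25.38
tcp_pos: [448.8, -282.3, 217.9]
orientation: [1.0, -0.004, 0.002, 0.001]
wrist_force: [0.0, 0.0, 0.3]
gripper_width: 85.0
grip_force: 0.0
time: 25.88
tcp_pos: [384.0, -237.9, 216.9]
orientation: [1.0, -0.005, 0.001, 0.001]
wrist_force: [0.2, -0.3, 0.0]
gripper_width: 84.8
grip_force: 0.0
[ 384.2 -237.9  216.6]
```

View pics/c10.png

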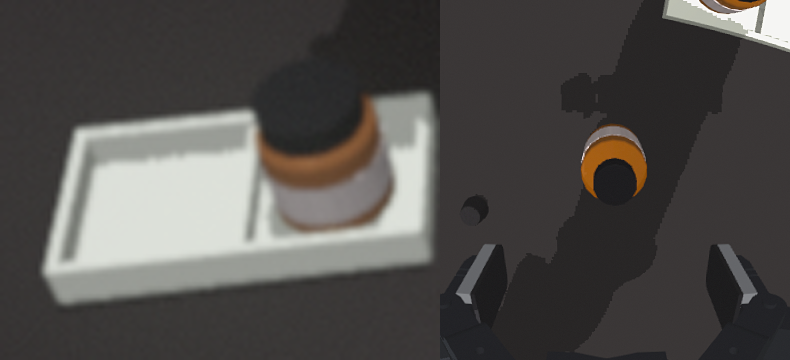

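The jar stands upright in its bay. The bottle cap centre is at wrist pixel (325,242).

```bash
python3 -c "
from h import *
print(won('w10.png',325,242,96),robot.sense()['tcp_pos'])"
```

```text
[ 380.1 -245.2] [ 384.1 -237.9  216.3]
```

```bash
python3 -m handwheel '{"translation":[[-0.3,0.6,3],[-0.3,0.6,6],[-0.3,0.6,9],[-0.3,0.6,9],[-0.3,0.6,9]],"rot":[[0,0,0],[0,0,0],[0,0,0],[0,0,0],[0,0,0]],"fingers":[8.5,8.5,8.5,8.5,8.5]}'
python3 -m handwheel '{"translation":[[0,0,2.5],[0,0,5],[0,0,7.1],[0,0,7.1]],"rot":[[0,0,0],[0,0,0],[0,0,0],[0,0,0]],"fingers":[8.5,8.5,8.5,8.5]}'
python3 -m handwheel '{"translation":[[0,0,0],[0,0,0],[0,0,0],[0,0,0],[0,0,0]],"rot":[[0,0,0],[0,0,0],[0,0,0],[0,0,0],[0,0,0]],"fingers":[7.3,6.6,5.9,5.2,4.5]}' 45
```

```text
time: 26.6
tcp_pos: [380.9, -243.7, 126.4]
orientation: [1.0, -0.005, 0.0, 0.0]
wrist_force: [0.3, 0.2, -0.4]
gripper_width: 85.1
grip_force: 0.0
time: 27.1
tcp_pos: [380.2, -243.4, 54.9]
orientation: [1.0, -0.004, -0.0, -0.0]
wrist_force: [0.5, 0.1, 0.8]
gripper_width: 84.8
grip_force: 0.0
time: 27.72
tcp_pos: [380.2, -243.6, 55.3]
orientation: [1.0, -0.005, 0.0, 0.0]
wrist_force: [-2.0, 0.1, 7.4]
gripper_width: 50.8
grip_force: 45.9
```

```bash
python3 -m handwheel '{"translation":[[0,0,-2],[0,0,-6],[0,0,-11],[0,0,-15],[1.5,2,-15]],"rot":[[0,0,0],[0,0,0],[0,0,0],[0,0,0],[0,0,0]],"fingers":[4.5,4.5,4.5,4.5,4.5]}'
python3 -m handwheel '{"translation":[[3,4,0],[6.5,9,0],[10,14,0],[12.5,16.8,0],[12.5,16.8,0]],"rot":[[0,0,0],[0,0,0],[0,0,0],[0,0,0],[0,0,0]],"fingers":[4.5,4.5,4.5,4.5,4.5]}'
python3 -c "
from h import *
print(shot('w11.png'))"
```

```text
time: 28.35
tcp_pos: [395.6, -263.3, 207.7]
orientation: [1.0, -0.004, 0.002, 0.001]
wrist_force: [0.4, -0.2, -3.5]
gripper_width: 50.3
grip_force: 48.7
time: 28.98
tcp_pos: [518.7, -434.2, 203.1]
orientation: [1.0, -0.005, -0.001, -0.0]
wrist_force: [0.1, 0.4, -2.2]
gripper_width: 50.7
grip_force: 48.6
{'time': 28.975, 'joints': array([ 0.6,  0.5, -0. ,  1.6,  0. ,  1. , -1. ]), 'dq': array([-0. , -0. , -0. ,  0.1, -0. ,  0. , -0. ]), 'joint_efforts': array([  0.5, -62.3,   1.1, -29.6,   0.1,  -0.2,   0.1]), 'tcp_pos': array([ 518.7, -434.2,  203.1]), 'orientation': array([ 1., -0., -0., -0.]), 'wrist_force': array([ 0.1,  0.4, -2.2]), 'wrist_torque': array([ 0.1,  0.1, -0. ]), 'grip_force': 48.578087254136335, 'gripper_width': 50.69973378552809}
```

```bash
python3 -m handwheel '{"translation":[[0.1,-0.2,3],[0.1,-0.2,6.5],[0.1,-0.2,9.5],[0.1,-0.2,11.5],[0.1,-0.2,11.5]],"rot":[[0,0,0],[0,0,0],[0,0,0],[0,0,0],[0,0,0]],"fingers":[4.5,4.5,4.5,4.5,4.5]}'
python3 -m handwheel '{"translation":[[0,0,1],[0,0,1.7],[0,0,2.2],[0,0,2.5],[0,0,2.5]],"rot":[[0,0,0],[0,0,0],[0,0,0],[0,0,0],[0,0,0]],"fingers":[4.5,4.5,4.5,4.5,4.5]}'
```

```text
time: 29.65
tcp_pos: [518.0, -429.2, 88.2]
orientation: [1.0, -0.004, -0.001, -0.001]
wrist_force: [0.2, 0.1, -2.6]
gripper_width: 50.4
grip_force: 48.5
time: 30.28
tcp_pos: [519.2, -430.5, 64.5]
orientation: [1.0, -0.005, -0.0, -0.0]
wrist_force: [-0.2, -0.0, -2.8]
gripper_width: 50.5
grip_force: 48.6
```

```bash
python3 -m handwheel '{"translation":[[0,0,0.1],[0,0,0.2],[0,0,0.3],[0,0,0.4],[0,0,0.5]],"rot":[[0,0,0],[0,0,0],[0,0,0],[0,0,0],[0,0,0]],"fingers":[4.5,4.5,4.5,4.5,4.5]}'
```

```text
time: 30.9
tcp_pos: [519.3, -430.6, 60.4]
orientation: [1.0, -0.005, -0.0, -0.0]
wrist_force: [-2.7, 2.4, 9.9]
gripper_width: 50.6
grip_force: 49.8
```

Contact. I'll open only to 62 mm, to stay clear of the jar, and rise.

```bash
python3 -m handwheel '{"translation":[[0,0,0],[0,0,0],[0,0,0],[0,0,-1],[0,0,-4]],"rot":[[0,0,0],[0,0,0],[0,0,0],[0,0,0],[0,0,0]],"fingers":[5.8,6.2,6.2,6.2,6.2]}'
python3 -m handwheel '{"translation":[[0,0,-5],[0,0,-10],[-5,2,-14],[-10,6,-14],[-15,9,-14]],"rot":[[0,0,0],[0,0,0],[0,0,0],[0,0,0],[0,0,0]],"fingers":[6.2,6.2,7,8.5,8.5]}'
python3 - <<'E'
from h import *
f=imaging.grab_frame('scene')['frame'][:,:,::-1]; cv2.imwrite('pics/s12.png',f)
a=cv2.imread('pics/scene0.png')
# check beaker/flask unchanged; bottle & jar lids where expected
for n,p,z in (('flask',(588,-188),50),('beaker',(587,208),40)):
    u,v=proj('scene',[*p,z]).astype(int); d=cv2.absdiff(f,a)[v-25:v+25,u-18:u+18]; print(n,d.mean())
g=f.max(2)
def dark(win): # dark cap centroid in tray region
    x0,y0,x1,y1=win; m=(g[y0:y1,x0:x1]<50).astype(np.uint8); return cv2.connectedComponentsWithStats(m)[2:]
for k,p,z in (('bottle cap',(520,-431),101),('jar lid',(538,-344),79)): print(k,proj('scene',[*p,z]))
hsv=cv2.cvtColor(f,cv2.COLOR_BGR2HSV); m=((hsv[:,:,0]<18)&(hsv[:,:,1]>130)&(hsv[:,:,2]>70)).astype(np.uint8); m[:,220:]=0
_,_,st,ce=cv2.connectedComponentsWithStats(m); print(st[1:][st[1:,4]>20],)
E
```

```text
time: 31.52
tcp_pos: [518.3, -429.8, 99.1]
orientation: [1.0, -0.004, -0.001, -0.001]
wrist_force: [0.3, -0.5, 0.3]
gripper_width: 62.1
grip_force: 0.0
time: 32.15
tcp_pos: [368.2, -520.1, 241.7]
orientation: [1.0, -0.004, 0.001, 0.001]
wrist_force: [-0.5, -0.9, 0.4]
gripper_width: 84.9
grip_force: 0.0
flask 1.3737037037037036
beaker 1.3811111111111112
bottle cap [115.  260.7]
jar lid [165.8 264.1]
[[106 261  28  23 383]
 [156 267  28  19 204]]
```

```bash
python3 -m handwheel '{"translation":[[0,0,0],[0,0,0],[0,0,0],[0,0,0]],"rot":[[0,0,0],[0,0,0],[0,0,0],[0,0,0]],"fingers":[8.5,8.5,8.5,8.5]}' && python3 -c "
from rig import order
print(order.close_job())"
```

```text
time: 32.7
tcp_pos: [370.4, -517.9, 239.6]
orientation: [1.0, -0.003, 0.0, -0.0]
wrist_force: [-0.1, -0.2, -0.2]
gripper_width: 85.3
grip_force: 0.0
the job is handed in; nothing more can be done
None
```

I handed the job in at about 33 s; no verdict came back. The weight stack, crucible and jar looked correctly placed in pictures, while the bottle in the other bay and the undisturbed beaker and flask were checked only with image code.

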